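# Refit the dust extractor's filter and lock its cover

## Task

The dust extractor's filter has been cleaned and has to go back: set the tapered filter into the neck of the housing and press it fully home, so that its rim lies down on the housing. Then put the cover over it and turn it clockwise as far as it goes, so that both its ears are caught under the two hooks. Leave the plane, the tin of screws and the tape measure where they are.

Things in the scene. Friction and masses are not known exactly. Their poses are not given: they have to be found in the camera images.
- filter_housing: Dust extractor's in-line filter housing, fixed: a grey plastic pot 92 mm across on a plywood board 150 (x) x 120 (y) x 15 mm, with a 38 mm hose spigot out to +x (end 85 mm from the axis, 42 mm up) and a hook on the +y and on the -y side. Origin: on the pot's axis, at the board's underside; z up.
- rim (a point): Centre of the housing's open mouth, on the axis, 89 mm above its origin: the top of a collar 80 mm across (bevelled to 76 at the top) on which the filter's rim comes to lie. Below it is the tapered neck: bore 51 mm at 17 mm under this point, 42 mm at 49 mm under it. The black seal ring stands in the mouth.
- shoulder (a point): Point on the housing's axis, 79 mm above its origin, level with the flat shoulder (radius 40 to 46 mm) round the collar on which the cover's lower edge comes to sit.
- hook_a (a point): One hook of the housing, on its +y side; the point is the middle of its top, 96 mm up. The hook is 39 mm long along x, 50 to 66 mm from the axis. It overhangs a slot 17 mm high, ceiling 10 mm above the shoulder, open towards the axis and at the -x end; a stop closes the +x end. An ear moving clockwise (seen from above) enters the slot and meets the stop when in mid-hook.
- hook_b (a point): The other hook of the housing, on its -y side; the point is the middle of its top, 96 mm up. The hook is 39 mm long along x, 50 to 66 mm from the axis. It overhangs a slot 17 mm high, ceiling 10 mm above the shoulder, open towards the axis and at the +x end; a stop closes the -x end. An ear moving clockwise (seen from above) enters the slot and meets the stop when in mid-hook.
- seal (a joint): Black rubber seal ring (56 mm bore, 65 mm outside) in the housing's mouth. 0: stands 8 mm proud of the rim; 0.008 m: pressed level with it. A tight push fit: about 9 N from above moves it and it stays where it is left. The filter's rim lands on it first and must be pressed down with it.
- filter: Filter cartridge, round, 0.14 kg, standing on its foot: a pale pleated cone, 38 mm across at the foot, 52 at the top, 50 mm tall; on it a black rim 74 mm across, 5 mm thick. Origin: centre of the foot, z up its axis. Fully home, the origin is on the housing's axis, 39 mm above the housing's origin; the cone then has about 2 mm of play.
- knob_top (a point): Centre of the top of the filter's black round knob, 79 mm above the filter's origin. The knob is 28 mm across and 24 mm tall, to grip or to press on; right below it is the filter's rim. Fully home, this point is 29 mm above point rim.
- cover: Cover: a grey hollow dome open below, 0.28 kg, 92 mm outside, 84 inside, 48 mm tall, 43 inside. Two ears, 26 wide, 7 thick, stick out at the lower edge at its +y and -y, to 58 mm from the axis. Origin: centre of the lower edge, z up. Half a turn makes no difference. On the collar it has 2 mm of play, turns easily, and at the stop its y is along the housing's y within 3 degrees.
- grip_top (a point): Centre of the top of the cover's bar grip, 74 mm above its origin. The bar is 14 mm wide (cover's x), 80 mm long (cover's y), its sides free for 22 mm down. The cover drops onto the shoulder only with its ears clear of the hooks: its y axis 40 to 130 degrees counterclockwise, seen from above, of the housing's y axis. To lock, turn it back clockwise to the stop.
- block_plane: A steel block plane, 48 x 161 (y) x 55 mm, a bystander. Origin: centre of the underside.
- screw_tin: An open round tin of screws, 84 mm in diameter, 29 mm tall, a bystander. Origin: centre of the underside.
- tape_measure: A tape measure standing on edge close beside the filter, 35 (x) x 90 (y) x 63 mm tall, a bystander. Origin: centre of the underside.
Not all that is in view belongs to the job. Of the things that look like the filter, the smaller one is meant.

How it is judged (in metres and radians):
On the way:
1. the filter sits fully home in the neck: within 2.5 mm of its full depth, on the axis within 4 mm, upright (z of filter in the frame of filter_housing below 0.0415 m and horizontal distance between filter and filter_housing below 0.004 m and angle between filter's own z axis and vertical below 0.06 rad), for 0.2 s.
At the end, for the whole second after the job is handed in: At rest: the filter fully home (within 2.5 mm of full depth, 4 mm of the axis, upright within 3 degrees); the cover over it, down on the shoulder within 3 mm, on the axis within 5 mm, level within 3 degrees and turned to the stop within 9 degrees, both ears under the hooks (all of step 1 and z of cover in the frame of filter_housing between 0.076 and 0.082 m and horizontal distance between cover and filter_housing below 0.005 m and angle between cover's own z axis and vertical below 0.06 rad and angle between the y axis of cover and the y axis of filter_housing, either way round below 0.16 rad and linear speed of cover below 0.02 m/s); the robot touches nothing.
It fails at once if the block plane is moved by more than 15 mm (distance of block_plane from where it was at the start of the episode above 0.015 m).
It fails at once if the tin of screws is moved by more than 15 mm (distance of screw_tin from where it was at the start of the episode above 0.015 m).
It fails at once if the tape measure is moved by more than 15 mm (distance of tape_measure from where it was at the start of the episode above 0.015 m).
It also fails if it takes over 64 s, if anything falls off the work surface, if the arm or the gripper's body presses on something with over 40 N, if the wrist force passes 120 N, or if a joint passes its speed limit or range.

## Robot

A 7-joint arm with a two-finger parallel gripper is mounted at the origin on the work surface; the furniture and walls round the work are solid. World frame = base frame: x ahead of the robot, y to its left, z up, the work surface at z = 0. Lengths are in m, angles in degrees, forces in N, time in s.
With the tool pointing down it reaches from about 0.425 to 0.875 m from the base axis. Payload 8.4 kg.
Tool frame: the origin (TCP) lies midway between the tips of the shut fingers; the grasp point (between the pads) lies 19 mm behind it; z points along the fingers, y is the line along which they close (so a half turn about z gives the same grasp; the last joint's range is limited). The gripper opens to 85 mm and grips with 20 to 120 N. Pads are 22 mm wide; open, the fingers measure 114 mm over their backs; the gripper's body (76 mm by 85 mm) begins 54 mm behind the grasp point. The pads swing forward as they close: fully open they stand 13 mm farther back than shut.
Start: joints at [67.139, 19.091, 2.286, 83.961, -0.768, 76.965, -3.352], TCP at [0.192, -0.621, 0.231] pointing down, gripper open.
Joint ranges: [-147.57, 147.57], [-21.85, 119.76], [-74.77, 79.35], [14.55, 137.4], [-85.83, 265.84], [4.83, 119.75], [-152.11, 152.11]. Speed limits (degrees/s): [127.2, 127.2, 159.86, 159.86, 180, 180, 180].

## Interface

Orientations are given as [roll, pitch, yaw] about the fixed x, y, z axes, in that order (R = Rz(yaw) Ry(pitch) Rx(roll)).
In Python, from bench import r gives the robot as it stands. The module is installed in compiled form; this text tells all that it offers.
- The arm moves only by the tool apply_moves, never from a script. Its argument "deltas" is a list of rows, each a list of 7 numbers: the shift along the tool's x, y, z normalised to -1 to 1, where 1 is 5 cm, then the turn, a rotation vector about the tool's x, y, z normalised to -1 to 1, where 1 is 0.08 rad, then the opening, from -1 (shut) to 1 (fully open). A call has exactly 10 rows; each row shifts and turns the commanded pose from where the row before left it, along the tool's axes as they then stand; what a row does not reach is not made up. A row lasts 1/10 s, in which the tool goes at most 50 mm and 8.59 degrees, less where a joint would pass 70% of its speed; a pose out of reach is approached as far as the arm can. A call with a number of a shift or a turn outside -1 to 1 is refused whole. A call with a gripper value outside its range is refused whole. The fingers move at their own pace and stop on an object; "force" is the grip in N (left out, the last holds). Time passes only in rows, so rows that do not move let the fingers close, or fill a call up. It gives the time, the measured TCP pose, the force, the opening and the grip force at its end, in the units of the state.
- r.observe(): the state, without advancing time (a new reading comes with each control period).
- r.get_image(name): name is "scene" or "top" or "wrist"; returns the picture (420x560x3 uint8, red, green, blue); there is no depth.
- r.camera_model(name): a dict with "camera_matrix" (3x3 intrinsics, pixels), "D" ([k1, k2, p1, p2, k3] as OpenCV has them; the pictures are not rectified), "rvec" (rotation vector, rad) and "tvec" (3), from world to camera coordinates, as OpenCV has them; the wrist camera has in their place "tool_from_camera" (4x4, takes a point from camera to tool coordinates, whose origin is the TCP and whose axes are the flange's). Camera axes: x right, y down, z forward; pixel columns grow to the right and rows downward; lengths in m; the calibration is good to about 2 mm. A picture is of the moment at which its call begins: read the wrist's pose just before it. camera_model takes no time and is no camera call.
- r.job_done(): hands the job in; it is judged then, once.
The state is a dict: "clock": time; "q": joint angles; "qd": joint speeds; "joint_efforts": joint torques, N m; "tool_pos": TCP position; "tcp_rot": TCP orientation; "contact_force": force on the tool from outside, world axes, zero at the start; "wrist_torque": the same for the moment, N m; "width": finger opening in m; "grip_force": force on a finger pad.
Only numpy, scipy, OpenCV 4.12 (cv2) and the standard library are available. Lean on these libraries where they do the work, as an engineer would, in place of code of your own. Each camera call takes 0.05 s, during which the arm holds its last target. There are 200 camera calls.

## Working session

There is one attempt and no reset: what is moved stays moved. The work goes in short steps, Python scripts to look and compute and a tool call to move; the robot and the scene stay as the last step left them, time stands still between calls to the robot, and variables do not carry over. Pictures are saved under pics/ and viewed, at most 10 in all, crops included, and the job is handed in when it is done.

Besides the shell and the picture viewer there is one more tool, called after "Call:" as name(argument=value, ...), one argument or row to a line, values as JSON. apply_moves: Moves the arm, as the interface text tells. Its arguments: {"type":"object","properties":{"deltas":{"type":"array","items":{"type":"array","items":{"type":"number"}}},"force":{"type":"number"}},"required":["deltas"]}

```bash
mkdir -p pics; cat > h.py <<'E'
from bench import r
import numpy as np, cv2
from scipy.spatial.transform import Rotation as R
def save(n,f):
    im=r.get_image(n); cv2.imwrite(f,im[:,:,::-1]); return im
E
python3 - <<'E'
from h import *
s=r.observe(); print(s)
a=save("scene","pics/scene.png");b=save("top","pics/top.png");save("wrist","pics/w0.png")
for n in("scene","top","wrist"): print(r.camera_model(n))
E
```

```text
{'clock': 0.0, 'q': array([67.14157368, 19.1288792 ,  2.28419277, 84.01316395, -0.76907605,
       76.96526232, -3.35142609]), 'qd': array([ 0.08027941, -0.13055228, -0.05276779,  0.01141859,  0.04236119,
        0.01208519,  0.0043323 ]), 'joint_efforts': array([-4.35814900e-04, -6.58561277e+01,  1.36495046e+00, -4.05547965e+01,
        1.66686438e-02,  1.24801308e-02, -2.28981770e-05]), 'tool_pos': array([ 0.19177997, -0.6205702 ,  0.23043566]), 'tcp_rot': array([-1.79908050e+02,  4.74432193e-03,  1.71741409e+01]), 'contact_force': array([-0.2228239 , -0.51230114,  0.14690321]), 'wrist_torque': array([-0.02734205,  0.02268903,  0.04698687]), 'grip_force': 0.0, 'width': 0.08545054616422257}
{'camera_matrix': array([[471.00177966,   0.        , 281.72834352],
       [  0.        , 471.00177966, 213.27356685],
       [  0.        ,   0.        ,   1.        ]]), 'D': array([-0.14623637,  0.        ,  0.        ,  0.        ,  0.        ]), 'rvec': array([ 0.65047183, -2.52850826,  1.26485632]), 'tvec': array([0.43017356, 0.19032415, 1.01155465])}
{'camera_matrix': array([[426.4664882 
[... 263 characters left out ...]
3187, -2.16003724,  0.06697471]), 'tvec': array([0.0203472 , 0.50199224, 0.93377524])}
{'camera_matrix': array([[335.42591457,   0.        , 277.42244237],
       [  0.        , 335.42591457, 204.8963688 ],
       [  0.        ,   0.        ,   1.        ]]), 'D': array([-0.04735217,  0.        ,  0.        ,  0.        ,  0.        ]), 'tool_from_camera': array([[ 1.06717923e-03, -9.49446927e-01, -3.13925777e-01,
         8.08068275e-02],
       [ 9.99999232e-01,  8.15254447e-04,  9.33779899e-04,
        -2.01459474e-04],
       [-6.30645070e-04, -3.13926532e-01,  9.49447068e-01,
        -1.43357858e-01],
       [ 0.00000000e+00,  0.00000000e+00,  0.00000000e+00,
         1.00000000e+00]])}
```

View pics/scene.png

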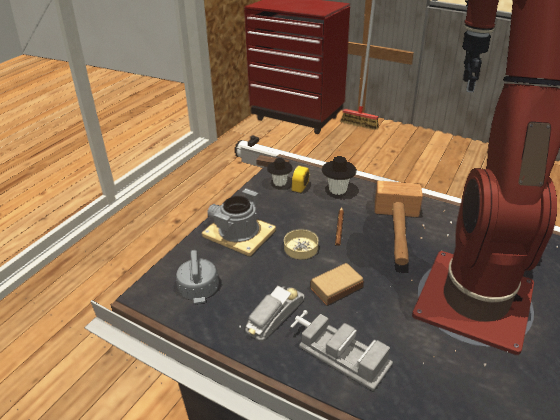

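View pics/top.png

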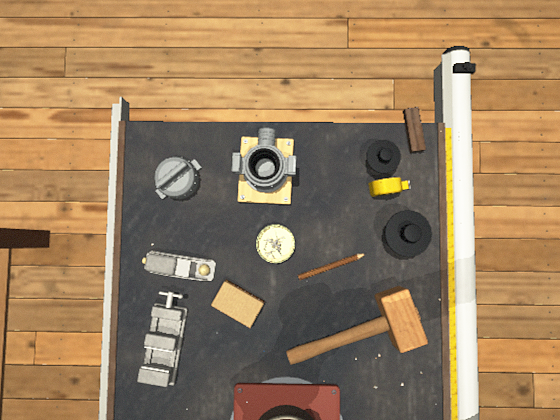

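Top view: the robot is at the bottom. Filter-like things are the small one (383,156 top; 279,172 scene) and the large one (407,234 top; 339,175 scene). The small one beside the yellow tape is the target. The cover is at (178,178) and the housing at (266,168). I'll check these in a close crop.

```bash
python3 - <<'E'
from h import *
t=cv2.imread("pics/top.png");s=cv2.imread("pics/scene.png")
def c(im,u,v,w=66,h=74,k=4):
    p=cv2.resize(im[v:v+h,u:u+w],None,fx=k,fy=k,interpolation=cv2.INTER_CUBIC)
    for i in range(0,w,10): cv2.putText(p,str(u+i),(i*k,8),0,.3,(0,255,255),1); cv2.line(p,(i*k,8),(i*k,14),(0,255,255),1)
    for j in range(10,h,10): cv2.putText(p,str(v+j),(0,j*k+3),0,.3,(0,255,255),1); cv2.line(p,(20,j*k),(25,j*k),(0,255,255),1)
    return p
cv2.imwrite("pics/crop.png",np.vstack([np.hstack([c(t,350,130),c(t,145,142),c(t,232,125)]),np.hstack([c(s,258,140),c(s,164,240),c(s,203,183)])]))
E
```

```text
(no output)
```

View pics/crop.png

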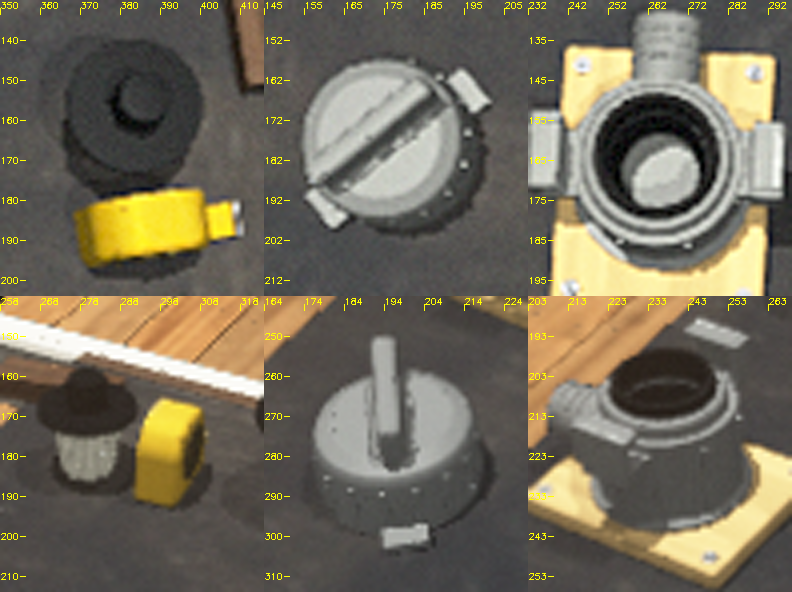

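```bash
cat >> h.py <<'E'
def ray(n,uv,pose=None):
    m=r.camera_model(n); p=cv2.undistortPoints(np.array([[uv]],float),m["camera_matrix"],m["D"])[0,0]
    d=np.array([p[0],p[1],1])
    if n=="wrist":
        T=m["tool_from_camera"]; Rt=R.from_euler('xyz',pose[1],degrees=True).as_matrix()
        return np.array(pose[0])+Rt@T[:3,3], Rt@T[:3,:3]@d
    Rm=cv2.Rodrigues(np.array(m["rvec"]))[0]; return -Rm.T@np.array(m["tvec"]), Rm.T@d
def onz(n,uv,z,pose=None):
    o,d=ray(n,uv,pose); return (o+d*(z-o[2])/d[2]).round(4)
def tri(*rays):
    A=0;b=0
    for o,d in rays:
        d=d/np.linalg.norm(d); P=np.eye(3)-np.outer(d,d); A=A+P; b=b+P@o
    x=np.linalg.solve(A,b); return x.round(4),[round(float(np.linalg.norm(np.cross(x-o,d/np.linalg.norm(d)))),4) for o,d in rays]
E
python3 - <<'E'
from h import *
print("knob",tri(ray("top",(385.5,154.5)),ray("scene",(279,158.8))),onz("top",(385.5,154.5),.079))
print("rim",tri(ray("top",(383.2,156.5)),ray("scene",(279.7,168.5))),onz("top",(383.2,156.5),.055))
print("mouth",tri(ray("top",(264,165)),ray("scene",(240,205))),onz("top",(264,165),.093))
print("hooks",onz("top",(236,164.5),.096),onz("top",(291.5,165),.096))
print("board",[onz("top",((u-528)/4+232,v/4+125),.015) for u,v in((583,65),(755,72),(571,288),(743,292))])
print("ears",onz("top",(196,164.7),.007),onz("top",(160.7,194),.007))
print("grip",onz("top",(157.5,187),.074),onz("top",(183.5,164.5),.074))
print("dome", onz("top",(174.5,176),.048))
print("tape",[onz("top",(350+u/4,130+v/4),.063) for u,v in((78,200),(205,188),(208,240),(85,258))])
print("big",onz("top",(407,232),.1), onz("scene",(340,170),.1))
E
```

```text
knob (array([ 0.6127, -0.2016,  0.0846]), [0.001, 0.001]) [ 0.613  -0.2033  0.079 ]
rim (array([ 0.6145, -0.2053,  0.0497]), [0.0002, 0.0002]) [ 0.6136 -0.204   0.055 ]
mouth (array([0.5837, 0.0511, 0.0918]), [0.0028, 0.0028]) [0.586  0.0523 0.093 ]
hooks [0.586  0.1105 0.096 ] [ 0.5859 -0.0049  0.096 ]
board [array([0.6547, 0.0987, 0.015 ]), array([6.513e-01, 6.000e-04, 1.500e-02]), array([0.5268, 0.1033, 0.015 ]), array([0.5254, 0.0062, 0.015 ])]
ears [0.6012 0.213  0.007 ] [0.5328 0.2922 0.007 ]
grip [0.5402 0.2797 0.074 ] [0.5892 0.2255 0.074 ]
dome [0.5682 0.2509 0.048 ]
tape [array([ 0.5608, -0.1725,  0.063 ]), array([ 0.5678, -0.2402,  0.063 ]), array([ 0.5399, -0.2414,  0.063 ]), array([ 0.5296, -0.176 ,  0.063 ])]
big [ 0.4495 -0.2403  0.1   ] [ 0.4255 -0.203   0.1   ]
```

Call:
apply_moves(
  deltas=[
    [0.75,-0.392,-0.3,0,0,0,1],
    [0.75,-0.392,-0.3,0,0,0,1],
    [0.75,-0.392,-0.3,0,0,0,1],
    [0.75,-0.392,0,0,0,0,1],
    [0.75,-0.392,0,0,0,0,1],
    [0.75,-0.392,0,0,0,0,1],
    [0.75,-0.392,0,0,0,0,1],
    [0.75,-0.392,0,0,0,0,1],
    [0.75,-0.392,0,0,0,0,1],
    [0.75,-0.392,0,0,0,0,1],
  ],
)

```text
clock: 1.15
tool_pos: [0.4932, -0.3216, 0.2762]
tcp_rot: [-180.0, 0.0, 17.2]
contact_force: [1.5, -1.2, 0.4]
width: 0.0853
grip_force: 0.0
```

Call:
apply_moves(
  deltas=[
    [0.75,-0.392,0,0,0,0,1],
    [0.75,-0.392,0,0,0,0,1],
    [0.75,-0.392,0,0,0,0,1],
    [0.75,-0.392,0,0,0,0,1],
    [0,0,0.5,0,0,0,1],
    [0,0,0.5,0,0,0,1],
    [0,0,0.6,0,0,0,1],
    [0,0,0.3,0,0,0,1],
    [0,0,0,0,0,0,1],
    [0,0,0,0,0,0,1],
  ],
)

```text
clock: 2.15
tool_pos: [0.6128, -0.2039, 0.1822]
tcp_rot: [180.0, -0.0, 17.2]
contact_force: [0.2, -0.1, 0.3]
width: 0.0856
grip_force: 0.0
```

```bash
python3 - <<'E'
from h import *
s=r.observe(); print(s["tool_pos"],s["tcp_rot"],s["q"],s["contact_force"])
save("wrist","pics/w1.png")
E
```

```text
[ 0.61281608 -0.20392398  0.1822205 ] [ 1.79988512e+02 -3.25074096e-02  1.71658801e+01] [ 28.00704406  21.3259718  -17.49045868  87.43646558   6.58536873
  72.21677767 -63.20168905] [ 0.21866088 -0.05999652  0.30480583]
```

View pics/w1.png

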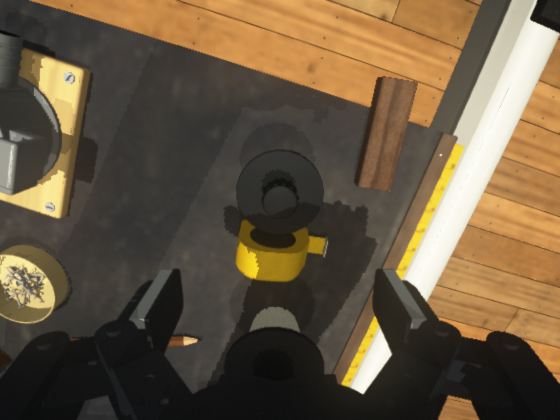

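```bash
python3 - <<'E'
from h import *
s=r.observe(); p=(s["tool_pos"],s["tcp_rot"])
for uv in((280,203),(280,200)): print(onz("wrist",uv,.079,p), tri(ray("wrist",uv,p),ray("top",(385.5,154.5)),ray("scene",(279,158.8))))
print("rim",onz("wrist",(280.5,190),.055,p))
im=cv2.imread("pics/w1.png")[140:290,205:355]
g=cv2.resize(im,None,fx=4,fy=4,interpolation=cv2.INTER_CUBIC); g=cv2.convertScaleAbs(g,alpha=2.2,beta=10)
for i in range(0,150,10):
    cv2.putText(g,str(205+i),(i*4,10),0,.35,(0,255,255)); cv2.putText(g,str(140+i),(0,i*4+4),0,.35,(0,255,255))
cv2.imwrite("pics/w1c.png",g)
E
```

```text
[ 0.6146 -0.2058  0.079 ] (array([ 0.6144, -0.2042,  0.0817]), [0.0016, 0.0024, 0.0013])
[ 0.6169 -0.2051  0.079 ] (array([ 0.6153, -0.2043,  0.0807]), [0.0022, 0.0029, 0.0016])
rim [ 0.6183 -0.2053  0.055 ]
```

View pics/w1c.png

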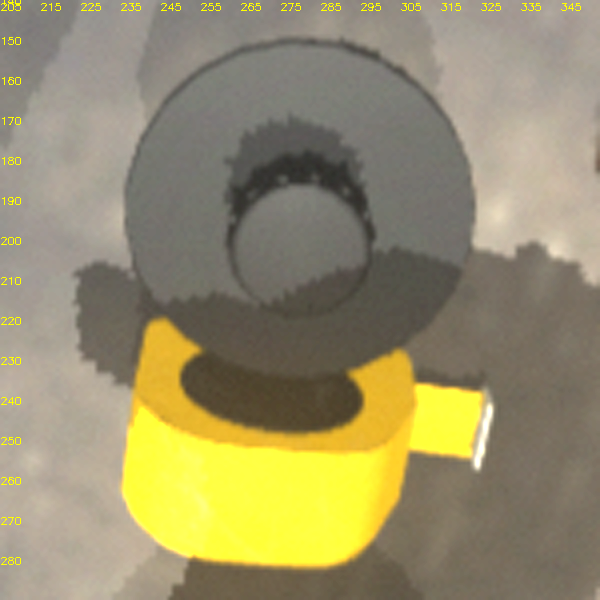

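The small filter's knob top is at (280,202) in w1, which gives (0.615, -0.205) at a height of about 0.080. I'll descend and grip it.

Call:
apply_moves(
  deltas=[
    [0.042,0.03,0.4,0,0,0,1],
    [0,0,0.5,0,0,0,1],
    [0,0,0.5,0,0,0,1],
    [0,0,0.5,0,0,0,1],
    [0,0,0.4,0,0,0,1],
    [0,0,0.18,0,0,0,1],
    [0,0,0,0,0,0,-1],
    [0,0,0,0,0,0,-1],
    [0,0,0,0,0,0,-1],
    [0,0,0,0,0,0,-1],
  ],
  force=50,
)

```text
clock: 3.2
tool_pos: [0.6157, -0.2049, 0.0586]
tcp_rot: [179.9, -0.1, 17.2]
contact_force: [-0.7, -0.4, -0.0]
width: 0.0285
grip_force: 0.0
```

Call:
apply_moves(
  deltas=[
    [0,0,0,0,0,0,-1],
    [0,0,0,0,0,0,-1],
    [0,0,0,0,0,0,-1],
    [0,0,-0.2,0,0,0,-1],
    [0,0,-0.4,0,0,0,-1],
    [0,0,-0.4,0,0,0,-1],
    [0,0,-0.5,0,0,0,-1],
    [0,0,-0.5,0,0,0,-1],
    [0,0,-0.5,0,0,0,-1],
    [0,0,-0.2,0,0,0,-1],
  ],
)

```text
clock: 4.2
tool_pos: [0.6159, -0.2047, 0.1955]
tcp_rot: [179.9, -0.2, 17.2]
contact_force: [0.7, -0.3, -0.7]
width: 0.026
grip_force: 49.5
```

```bash
python3 - <<'E'
from h import *
s=r.observe(); print(s["tool_pos"],s["tcp_rot"],s["contact_force"],s["width"],s["grip_force"])
save("scene","pics/s2.png")
im=cv2.imread("pics/s2.png")[60:240,180:380]; cv2.imwrite("pics/s2c.png",cv2.resize(im,None,fx=3,fy=3))
E
```

```text
[ 0.61588998 -0.20471443  0.195529  ] [ 1.79887758e+02 -1.70444087e-01  1.71798532e+01] [ 0.73287025 -0.26653278 -0.69990349] 0.025955167024363547 49.49623641441576
```

View pics/s2c.png

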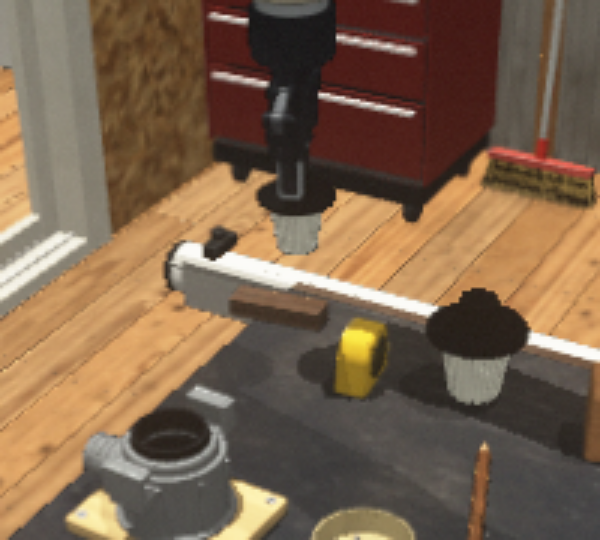

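Call:
apply_moves(
  deltas=[
    [-0.133,-0.638,-0.2,0,0,0,-1],
    [-0.133,-0.638,-0.2,0,0,0,-1],
    [-0.133,-0.638,0,0,0,0,-1],
    [-0.133,-0.638,0,0,0,0,-1],
    [-0.133,-0.638,0,0,0,0,-1],
    [-0.133,-0.638,0,0,0,0,-1],
    [-0.133,-0.638,0,0,0,0,-1],
    [-0.133,-0.638,0,0,0,0,-1],
    [0,0,0,0,0,0,-1],
    [0,0,0,0,0,0,-1],
  ],
)

```text
clock: 5.25
tool_pos: [0.4882, 0.0238, 0.2117]
tcp_rot: [180.0, 0.1, 17.3]
contact_force: [0.9, -0.7, -2.1]
width: 0.0262
grip_force: 49.6
```

```bash
python3 - <<'E'
from h import *
s=r.observe(); print(s["tool_pos"].tolist(),s["tcp_rot"].tolist())
save("wrist","pics/w3.png")
im=cv2.imread("pics/w3.png")
g=cv2.resize(im[0:300,80:480],None,fx=2,fy=2,interpolation=cv2.INTER_CUBIC); g=cv2.convertScaleAbs(g,alpha=1.4,beta=10)
for i in range(0,400,20): cv2.putText(g,str(80+i),(i*2,10),0,.35,(0,255,255)); cv2.putText(g,str(i),(0,i*2+4),0,.35,(0,255,255))
cv2.imwrite("pics/w3c.png",g)
E
```

```text
[0.48820439021709505, 0.023757088161380068, 0.2116877792814974] [179.98730248789732, 0.05091014980480714, 17.256622405266516]
```

View pics/w3c.png

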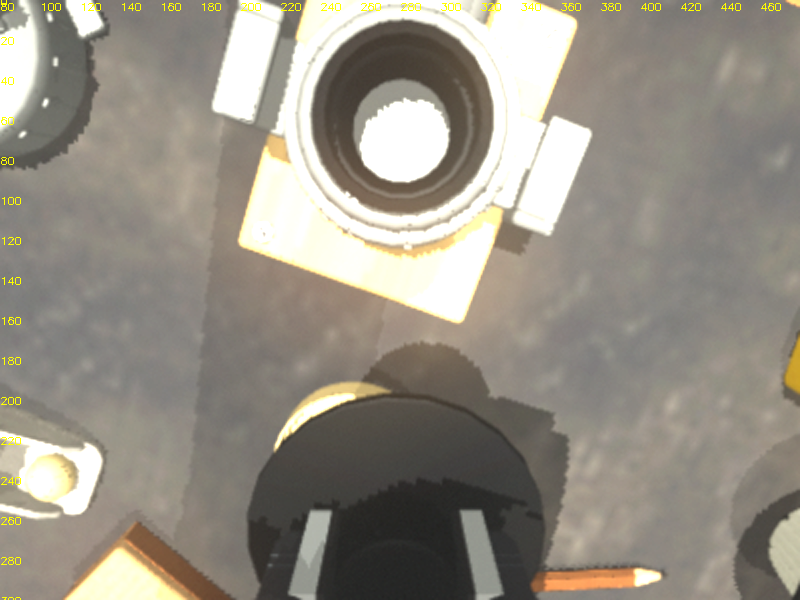

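```bash
python3 - <<'E'
from h import *
p=([0.48820439,0.0237570,0.2116878],[179.9873,0.0509,17.2566])
f=lambda u,v:(80+u/2,v/2)
print("seal",onz("wrist",f(403,116),.097,p),tri(ray("wrist",f(403,116),p),ray("top",(264,165))))
print("collar",onz("wrist",f(402,117),.089,p))
h=[onz("wrist",f(*c),.096,p) for c in((555,117),(591,130),(551,236),(515,222))]
print("hookb",np.mean(h,0)); d=(h[0]-h[3]+h[1]-h[2]); print(np.degrees(np.arctan2(d[1],d[0])))
h=[onz("wrist",f(*c),.096,p) for c in((213,110),(252,120),(280,10))]; d=h[2]-h[1]; print(np.degrees(np.arctan2(d[1],d[0])))
a,b=[onz("wrist",f(*c),.0145,p) for c in((238,243),(460,323))]; print(a,b,(a+b)/2,np.degrees(np.arctan2(*(a-b)[:2])))
im=cv2.imread("pics/w3.png")
E
```

```text
seal [0.5901 0.0524 0.097 ] (array([0.5945, 0.0539, 0.048 ]), [0.0008, 0.0008])
collar [0.5904 0.0528 0.089 ]
hookb [ 0.58675 -0.0064   0.096  ]
-1.0230301886678355
-0.9166542563852905
[0.5178 0.1144 0.0145] [ 0.5125 -0.0039  0.0145] [0.51515 0.05525 0.0145 ] 2.565213066652679
```

Call:
apply_moves(
  deltas=[
    [0.419,0.01,0,0,0,0,-1],
    [0.419,0.01,0,0,0,0,-1],
    [0.419,0.01,0,0,0,0,-1],
    [0.419,0.01,0,0,0,0,-1],
    [0.419,0.01,0,0,0,0,-1],
    [0,0,0.2,0,0,0,-1],
    [0,0,0.4,0,0,0,-1],
    [0,0,0.4,0,0,0,-1],
    [0,0,0.4,0,0,0,-1],
    [0,0,0.3,0,0,0,-1],
  ],
)

```text
clock: 6.3
tool_pos: [0.5886, 0.0506, 0.125]
tcp_rot: [-180.0, 0.1, 17.1]
contact_force: [0.2, -0.1, -1.2]
width: 0.0261
grip_force: 49.6
```

Call:
apply_moves(
  deltas=[
    [0,0,0.1,0,0,0,-1],
    [0,0,0.1,0,0,0,-1],
    [0,0,0.05,0,0,0,-1],
    [0,0,0.02,0,0,0,-1],
    [0,0,0.02,0,0,0,-1],
    [0,0,0.0,0,0,0,-1],
    [0,0,0,0,0,0,-1],
    [0,0,0,0,0,0,-1],
    [0,0,0,0,0,0,-1],
    [0,0,0,0,0,0,-1],
  ],
)

```text
clock: 7.3
tool_pos: [0.5896, 0.0521, 0.1129]
tcp_rot: [-180.0, -0.0, 17.2]
contact_force: [-0.4, 0.2, -1.1]
width: 0.026
grip_force: 49.6
```

Call:
apply_moves(
  deltas=[
    [0,0,0.04,0,0,0,-1],
    [0,0,0.04,0,0,0,-1],
    [0,0,0.02,0,0,0,-1],
    [0,0,0,0,0,0,-1],
    [0,0,0.02,0,0,0,-1],
    [0,0,0.02,0,0,0,-1],
    [0,0,0,0,0,0,-1],
    [0,0,0.02,0,0,0,-1],
    [0,0,0,0,0,0,-1],
    [0,0,0,0,0,0,-1],
  ],
)

```text
clock: 8.3
tool_pos: [0.5898, 0.0521, 0.1054]
tcp_rot: [180.0, -0.0, 17.2]
contact_force: [-2.6, -0.4, 5.2]
width: 0.0262
grip_force: 50.3
```

Call:
apply_moves(
  deltas=[
    [-0.015,-0.005,0,0,0,0,-1],
    [-0.015,-0.005,0,0,0,0,-1],
    [0,0,0.02,0,0,0,-1],
    [0,0,0.02,0,0,0,-1],
    [0,0,0.02,0,0,0,-1],
    [0,0,0.02,0,0,0,-1],
    [0,0,0.02,0,0,0,-1],
    [0,0,0,0,0,0,-1],
    [0,0,0,0,0,0,-1],
    [0,0,0,0,0,0,-1],
  ],
)

```text
clock: 9.3
tool_pos: [0.589, 0.0521, 0.1006]
tcp_rot: [180.0, -0.1, 17.2]
contact_force: [1.7, -0.6, 5.7]
width: 0.0262
grip_force: 50.5
```

Call:
apply_moves(
  deltas=[
    [0,0,0.02,0,0,0,-1],
    [0,0,0.02,0,0,0,-1],
    [0,0,0.02,0,0,0,-1],
    [0,0,0.02,0,0,0,-1],
    [0,0,0.01,0,0,0,-1],
    [0,0,0.01,0,0,0,-1],
    [0,0,0.01,0,0,0,-1],
    [0,0,0,0,0,0,-1],
    [0,0,0,0,0,0,-1],
    [0,0,0,0,0,0,-1],
  ],
)

```text
clock: 10.3
tool_pos: [0.5896, 0.0522, 0.0975]
tcp_rot: [179.9, -0.2, 17.2]
contact_force: [-5.7, -1.9, 24.6]
width: 0.0261
grip_force: 52.5
```

Call:
apply_moves(
  deltas=[
    [0,0,0,0,0,0,0.2],
    [0,0,0,0,0,0,0.2],
    [0,0,0,0,0,0,0.2],
    [0,0,-0.2,0,0,0,0.2],
    [0,0,-0.3,0,0,0,0.2],
    [0,0,-0.4,0,0,0,0.2],
    [0,0,-0.4,0,0,-1,0.2],
    [0,0,-0.4,0,0,-1,0.2],
    [0,0,-0.4,0,0,-1,0.2],
    [0,0,-0.3,0,0,-1,0.2],
  ],
)

```text
clock: 11.3
tool_pos: [0.5885, 0.0523, 0.2173]
tcp_rot: [179.9, -0.1, 35.7]
contact_force: [-0.5, -0.8, -0.7]
width: 0.051
grip_force: 0.0
```

Call:
apply_moves(
  deltas=[
    [0,0,0,0,0,-1,1],
    [0,0,0,0,0,-1,1],
    [0,0,0,0,0,-1,1],
    [0,0,0,0,0,-1,1],
    [0,0,0,0,0,-1,1],
    [0,0,0,0,0,-1,1],
    [0,0,0,0,0,-1,1],
    [0,0,0,0,0,-1,1],
    [0,0,0,0,0,-1,1],
    [0,0,0,0,0,-1,1],
  ],
)

```text
clock: 12.3
tool_pos: [0.5882, 0.0522, 0.2158]
tcp_rot: [179.9, -0.0, 81.5]
contact_force: [-0.6, -0.7, 0.4]
width: 0.085
grip_force: 0.0
```

Call:
apply_moves(
  deltas=[
    [0,0,0,0,0,-1,1],
    [0,0,0,0,0,-1,1],
    [0,0,0,0,0,-1,1],
    [0,0,0,0,0,-1,1],
    [0,0,0,0,0,-1,1],
    [0,0,0,0,0,-1,1],
    [0,0,0,0,0,-1,1],
    [0,0,0,0,0,-1,1],
    [0,0,0,0,0,-1,1],
    [0,0,0,0,0,-1,1],
  ],
)

```text
clock: 13.3
tool_pos: [0.5882, 0.0521, 0.2158]
tcp_rot: [180.0, 0.0, 127.4]
contact_force: [-0.5, -0.3, 1.7]
width: 0.0853
grip_force: 0.0
```

```bash
python3 - <<'E'
from h import *
s=r.observe(); print(s["tool_pos"].tolist(),s["tcp_rot"].tolist())
save("wrist","pics/w4.png")
E
```

```text
[0.5881981862197045, 0.052135368998738295, 0.21578664161755373] [179.9532425371111, 0.048641681451109454, 127.37262274416013]
```

Call:
apply_moves(
  deltas=[
    [0.574,0.347,0,0,0,0,1],
    [0.574,0.347,0,0,0,0,1],
    [0.574,0.347,0,0,0,0,1],
    [0.574,0.347,0,0,0,0,1],
    [0.574,0.347,0,0,0,0,1],
    [0.574,0.347,0,0,0,0,1],
    [0,0,0,0,0,-0.74,1],
    [0,0,0,0,0,0,1],
    [0,0,0,0,0,0,1],
    [0,0,0,0,0,0,1],
  ],
)

```text
clock: 14.35
tool_pos: [0.5674, 0.251, 0.2146]
tcp_rot: [-180.0, 0.0, 130.4]
contact_force: [-0.5, -0.5, -0.0]
width: 0.0853
grip_force: 0.0
```

```bash
python3 - <<'E'
from h import *
s=r.observe(); print(s["tool_pos"].tolist(),s["tcp_rot"].tolist())
save("wrist","pics/w5.png")
def c(f,u,v,w,h,k=2):
    p=cv2.resize(cv2.imread(f)[v:v+h,u:u+w],None,fx=k,fy=k,interpolation=cv2.INTER_CUBIC); p=cv2.convertScaleAbs(p,alpha=.9,beta=0)
    for i in range(0,w,20): cv2.putText(p,str(u+i),(i*k,9),0,.33,(0,0,255))
    for j in range(20,h,20): cv2.putText(p,str(v+j),(0,j*k+3),0,.33,(0,0,255))
    return p
cv2.imwrite("pics/c5.png",np.hstack([c("pics/w4.png",180,90,200,230),c("pics/w5.png",180,90,200,230)]))
E
```

```text
[0.5673845777669019, 0.25098904050956095, 0.2146421885055821] [-179.99930364706304, 0.034374915850621864, 130.37415232278326]
```

View pics/c5.png

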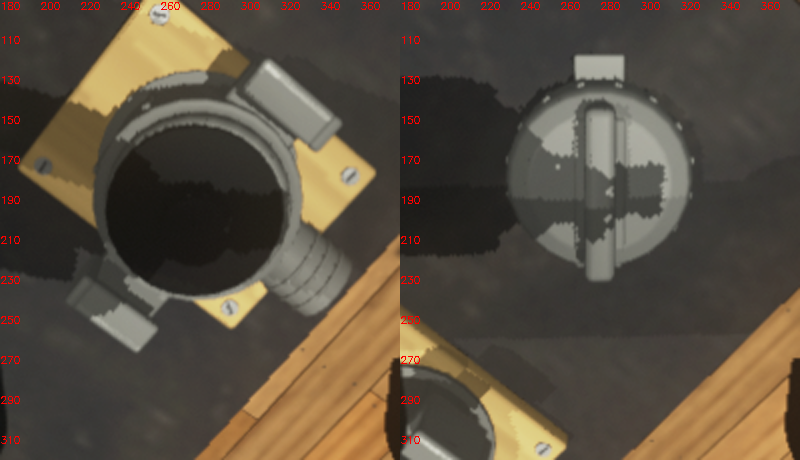

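```bash
python3 - <<'E'
from h import *
p4=([0.5881981862,0.052135369,0.2157866],[179.9532,0.04864,127.3726]); p5=([0.567384578,0.25098904,0.21464219],[-179.9993,0.034375,130.37415])
print("rim",onz("wrist",(277.2,195),.094,p4))
a=[onz("wrist",(280,v),.074,p5) for v in(143.5,231)]; print(a,np.mean(a,0),np.linalg.norm(a[0]-a[1]))
# dome upper edge circle
print("dome",onz("wrist",((600-400)/2+180,90+177/2),.045,p5))
s=R.from_euler('xyz',p5[1],degrees=True).as_matrix()
print("off tool",(s.T@(np.mean(a,0)-p5[0])))
print("hook yaw",[np.degrees(np.arctan2(*(onz("wrist",(180+q[2]/2,90+q[3]/2),.096,p4)-onz("wrist",(180+q[0]/2,90+q[1]/2),.096,p4))[[1,0]])) for q in((268,60,341,123),(77,302,137,352))])
h=[np.mean([onz("wrist",(180+u/2,90+v/2),.096,p4) for u,v in q],0) for q in(((268,60),(341,123),(320,150),(247,90)),((68,302),(137,352),(157,330),(88,278)))]
print("hooks",h,np.mean(h,0),np.degrees(np.arctan2(*(h[0]-h[1])[:2])))
print(tri(ray("wrist",(280,187.25),p5),ray("top",(170.5,175.7))))
E
```

```text
rim [0.5875 0.0533 0.094 ]
[array([0.5426, 0.2838, 0.074 ]), array([0.5945, 0.2232, 0.074 ])] [0.56855 0.2535  0.074  ] 0.07978702902101321
dome [0.5673 0.2554 0.045 ]
off tool [0.00124237 0.00251611 0.14064144]
hook yaw [np.float64(-1.6537494611573842), np.float64(-6.412672136738504)]
hooks [array([0.59245, 0.1112 , 0.096  ]), array([ 0.5882  , -0.005625,  0.096   ])] [0.590325  0.0527875 0.096    ] 2.083455812722398
(array([0.5668, 0.2539, 0.07  ]), [0.0014, 0.0014])
```

The left tile shows the filter rim down in the collar, centred at (277,195). The right tile shows the cover's bar at (280,187) along the tool x axis. The bar centre is at about (0.568, 0.2535, 0.072). Next I grip it.

Call:
apply_moves(
  deltas=[
    [0.025,0.05,0.4,0,0,0,1],
    [0,0,0.5,0,0,0,1],
    [0,0,0.5,0,0,0,1],
    [0,0,0.5,0,0,0,1],
    [0,0,0.5,0,0,0,1],
    [0,0,0.45,0,0,0,1],
    [0,0,0.3,0,0,0,1],
    [0,0,0.02,0,0,0,1],
    [0,0,0,0,0,0,-1],
    [0,0,0,0,0,0,-1],
  ],
  force=60,
)

```text
clock: 15.4
tool_pos: [0.5687, 0.2551, 0.0572]
tcp_rot: [179.9, 0.0, 130.6]
contact_force: [0.2, -0.2, 0.6]
width: 0.0587
grip_force: 0.0
```

Call:
apply_moves(
  deltas=[
    [0,0,0,0,0,0,-1],
    [0,0,0,0,0,0,-1],
    [0,0,0,0,0,0,-1],
    [0,0,0,0,0,0,-1],
    [0,0,0,0,0,0,-1],
    [0,0,0,0,0,0,-1],
    [0,0,-0.2,0,0,0,-1],
    [0,0,-0.4,0,0,0,-1],
    [0,0,-0.4,0,0,0,-1],
    [0,0,-0.4,0,0,0,-1],
  ],
)

```text
clock: 16.4
tool_pos: [0.5675, 0.2546, 0.1266]
tcp_rot: [-180.0, -0.0, 130.6]
contact_force: [0.0, -1.6, -2.2]
width: 0.0126
grip_force: 58.7
```

Call:
apply_moves(
  deltas=[
    [0,0,-0.4,0,0,0,-1],
    [0,0,-0.4,0,0,0,-1],
    [0,0,-0.4,0,0,0,-1],
    [0,0,-0.4,0,0,0,-1],
    [0,0,0,0,0,-0.9,-1],
    [0,0,0,0,0,-0.9,-1],
    [0,0,0,0,0,-0.9,-1],
    [0,0,0,0,0,-0.9,-1],
    [0,0,0,0,0,-0.4,-1],
    [0,0,0,0,0,0,-1],
  ],
)

```text
clock: 17.4
tool_pos: [0.5678, 0.2547, 0.2058]
tcp_rot: [-180.0, -0.0, 148.9]
contact_force: [-0.6, 0.1, -2.4]
width: 0.0127
grip_force: 58.8
```

Call:
apply_moves(
  deltas=[
    [-0.35,-0.464,0,0,0,0,-1],
    [-0.35,-0.464,0,0,0,0,-1],
    [-0.35,-0.464,0,0,0,0,-1],
    [-0.35,-0.464,0,0,0,0,-1],
    [-0.35,-0.464,0,0,0,0,-1],
    [-0.35,-0.464,0,0,0,0,-1],
    [-0.35,-0.464,0,0,0,0,-1],
    [0,0,0,0,0,0,-1],
    [0,0,0,0,0,0,-1],
    [0,0,0,0,0,0,-1],
  ],
)

```text
clock: 18.4
tool_pos: [0.5887, 0.0537, 0.206]
tcp_rot: [180.0, -0.0, 148.9]
contact_force: [-0.0, 0.4, -2.2]
width: 0.0125
grip_force: 59.0
```

```bash
python3 - <<'E'
from h import *
s=r.observe(); print(s["tool_pos"].tolist(),s["tcp_rot"].tolist())
save("wrist","pics/w6.png");save("scene","pics/s6.png")
def c(f,u,v,w,h,k=2):
    p=cv2.resize(cv2.imread(f)[v:v+h,u:u+w],None,fx=k,fy=k,interpolation=cv2.INTER_CUBIC)
    for i in range(0,w,20): cv2.putText(p,str(u+i),(i*k,9),0,.33,(0,0,255))
    for j in range(20,h,20): cv2.putText(p,str(v+j),(0,j*k+3),0,.33,(0,0,255))
    return p
cv2.imwrite("pics/c6.png",np.hstack([c("pics/w6.png",170,60,240,260),c("pics/s6.png",190,130,120,195,2)[:,:,:] if 0 else cv2.resize(c("pics/s6.png",190,130,110,180),(318,520))]))
E
```

```text
[0.5887333923326551, 0.05372803127723221, 0.20597224365662545] [179.9675625452179, -0.02078295234168134, 148.94442904183222]
```

View pics/c6.png

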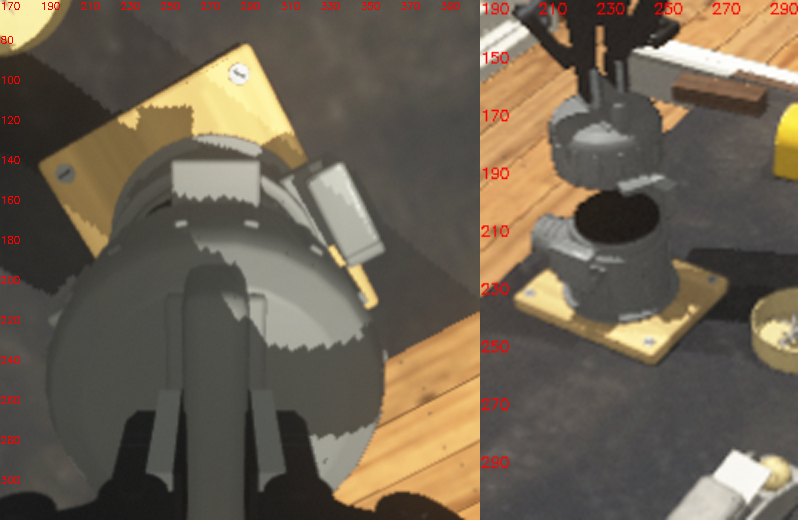

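The cover hangs level over the housing, with its front ear at (277,150) clear of the hook. I'm lowering it.

Call:
apply_moves(
  deltas=[
    [-0.012,-0.02,0.2,0,0,0,-1],
    [0,0,0.3,0,0,0,-1],
    [0,0,0.3,0,0,0,-1],
    [0,0,0.2,0,0,0,-1],
    [0,0,0.12,0,0,0,-1],
    [0,0,0.04,0,0,0,-1],
    [0,0,0.04,0,0,0,-1],
    [0,0,0.04,0,0,0,-1],
    [0,0,0,0,0,0,-1],
    [0,0,0,0,0,0,-1],
  ],
)

```text
clock: 19.5
tool_pos: [0.5892, 0.0513, 0.1441]
tcp_rot: [180.0, 0.0, 148.9]
contact_force: [0.5, -0.2, -1.9]
width: 0.0128
grip_force: 59.0
```

Call:
apply_moves(
  deltas=[
    [0,0,0.03,0,0,0,-1],
    [0,0,0.03,0,0,0,-1],
    [0,0,0.03,0,0,0,-1],
    [0,0,0.03,0,0,0,-1],
    [0,0,0,0,0,0,-1],
    [0,0,0,0,0,0,-1],
    [0,0,0,0,0,0,-1],
    [0,0,0,0,0,0,-1],
    [0,0,0,0,0,0,-1],
    [0,0,0,0,0,0,-1],
  ],
)

```text
clock: 20.5
tool_pos: [0.5889, 0.0515, 0.1378]
tcp_rot: [180.0, -0.0, 148.9]
contact_force: [-1.8, 2.8, -3.2]
width: 0.0124
grip_force: 58.9
```

Call:
apply_moves(
  deltas=[
    [0.024,0.009,0,0,0,0,-1],
    [0,0,0.02,0,0,0,-1],
    [0,0,0.02,0,0,0,-1],
    [0,0,0.02,0,0,0,-1],
    [0,0,0,0,0,0,-1],
    [0,0,0,0,0,0,-1],
    [0,0,0,0,0,0,-1],
    [0,0,0,0,0,0,-1],
    [0,0,0,0,0,0,-1],
    [0,0,0,0,0,0,-1],
  ],
)

```text
clock: 21.5
tool_pos: [0.5887, 0.052, 0.1354]
tcp_rot: [180.0, 0.1, 148.9]
contact_force: [-0.2, -0.6, 5.3]
width: 0.0128
grip_force: 60.0
```

Call:
apply_moves(
  deltas=[
    [0,0,-0.008,0,0,0.5,-1],
    [0,0,0,0,0,1,-1],
    [0,0,0,0,0,1,-1],
    [0,0,0,0,0,1,-1],
    [0,0,0,0,0,1,-1],
    [0,0,0,0,0,1,-1],
    [0,0,0,0,0,1,-1],
    [0,0,0,0,0,1,-1],
    [0,0,0,0,0,1,-1],
    [0,0,0,0,0,1,-1],
  ],
)

```text
clock: 22.5
tool_pos: [0.5885, 0.0533, 0.1355]
tcp_rot: [179.9, -0.1, 105.2]
contact_force: [0.2, 2.9, 0.8]
width: 0.0127
grip_force: 59.5
```

Call:
apply_moves(
  deltas=[
    [0,0,0,0,0,0.7,-1],
    [0,0,0,0,0,0.7,-1],
    [0,0,0,0,0,0.5,-1],
    [0,0,0,0,0,0.5,-1],
    [0,0,0,0,0,0.3,-1],
    [0,0,0,0,0,0.3,-1],
    [0,0,0,0,0,0,-1],
    [0,0,0,0,0,0,-1],
    [0,0,0,0,0,0,-1],
    [0,0,0,0,0,0,-1],
  ],
)

```text
clock: 23.5
tool_pos: [0.5885, 0.0527, 0.1355]
tcp_rot: [180.0, -0.0, 91.6]
contact_force: [1.8, 4.6, 2.4]
width: 0.0126
grip_force: 59.7
```

```bash
python3 - <<'E'
from h import *
s=r.observe(); print(s["tool_pos"],s["tcp_rot"],s["contact_force"],s["wrist_torque"])
E
```

```text
[0.58849023 0.05273086 0.13548882] [ 1.79956194e+02 -3.50172566e-02  9.16443320e+01] [1.81754205 4.64464082 2.38714226] [ 0.94027721 -0.5557964  -0.08646848]
```

Call:
apply_moves(
  deltas=[
    [0,0,0,0,0,0.2,-1],
    [0,0,0,0,0,0.2,-1],
    [0,0,0,0,0,0.2,-1],
    [0,0,0,0,0,0.2,-1],
    [0,0,0,0,0,0.2,-1],
    [0,0,0,0,0,0.2,-1],
    [0,0,0,0,0,0.2,-1],
    [0,0,0,0,0,0,-1],
    [0,0,0,0,0,0,-1],
    [0,0,0,0,0,0,-1],
  ],
)

```text
clock: 24.5
tool_pos: [0.589, 0.0522, 0.1356]
tcp_rot: [179.9, 0.0, 85.2]
contact_force: [4.6, 3.0, 4.4]
width: 0.0125
grip_force: 60.3
```

```bash
python3 - <<'E'
from h import *
s=r.observe(); print(s["tool_pos"],s["tcp_rot"],s["contact_force"],s["wrist_torque"])
E
```

```text
[0.58895645 0.0522242  0.13555415] [1.79900224e+02 7.05813217e-04 8.52070693e+01] [4.6169204  2.99401664 4.41021767] [ 0.81786402 -1.14015344  0.66325174]
```

Call:
apply_moves(
  deltas=[
    [0,0,0,0,0,0.2,-1],
    [0,0,0,0,0,0.1,-1],
    [0,0,0,0,0,0,-1],
    [0,0,0,0,0,0,-1],
    [0,0,0,0,0,0,-1],
    [0,0,0,0,0,0,-1],
    [0,0,0,0,0,0,-1],
    [0,0,0,0,0,0,-1],
    [0,0,0,0,0,0,-1],
    [0,0,0,0,0,0,-1],
  ],
)

```text
clock: 25.5
tool_pos: [0.589, 0.052, 0.1356]
tcp_rot: [179.9, 0.0, 83.8]
contact_force: [4.4, 2.4, 4.5]
width: 0.0128
grip_force: 64.5
```

```bash
python3 - <<'E'
from h import *
s=r.observe(); print(s["tool_pos"],s["tcp_rot"],s["contact_force"],s["wrist_torque"])
E
```

```text
[0.58895863 0.0520009  0.13558323] [1.79897907e+02 1.81580394e-02 8.38285270e+01] [4.44743723 2.42933644 4.45968437] [ 0.55984161 -1.07852013  0.70806568]
```

Call:
apply_moves(
  deltas=[
    [0,0,0,0,0,0,0.2],
    [0,0,0,0,0,0,0.2],
    [0,0,0,0,0,0,0.2],
    [0,0,0,0,0,0,0.2],
    [0,0,-0.2,0,0,0,0.2],
    [0,0,-0.3,0,0,0,0.2],
    [0,0,-0.4,0,0,0,0.2],
    [0,0,-0.5,0,0,0,0.2],
    [0,0,-0.4,0,0,0,0.2],
    [0,0,-0.2,0,0,0,0.2],
  ],
)

```text
clock: 26.5
tool_pos: [0.5891, 0.0527, 0.2386]
tcp_rot: [179.8, -0.0, 83.8]
contact_force: [-0.1, 0.5, 0.2]
width: 0.0513
grip_force: 0.0
```

```bash
python3 - <<'E'
from h import *
s=r.observe(); print(s["tool_pos"].tolist(),s["tcp_rot"].tolist())
save("wrist","pics/w7.png");save("scene","pics/s7.png")
def c(f,u,v,w,h,k):
    p=cv2.resize(cv2.imread(f)[v:v+h,u:u+w],None,fx=k,fy=k,interpolation=cv2.INTER_CUBIC)
    for i in range(0,w,20): cv2.putText(p,str(u+i),(i*k,9),0,.33,(0,0,255))
    for j in range(20,h,20): cv2.putText(p,str(v+j),(0,j*k+3),0,.33,(0,0,255))
    return p
cv2.imwrite("pics/c7.png",np.hstack([c("pics/w7.png",165,60,230,270,2),c("pics/s7.png",195,155,80,135,4)]))
E
```

```text
[0.589094437041672, 0.05267216044919544, 0.23864943764249938] [179.78435248042092, -0.029783995310930136, 83.83273451766414]
```

View pics/c7.png

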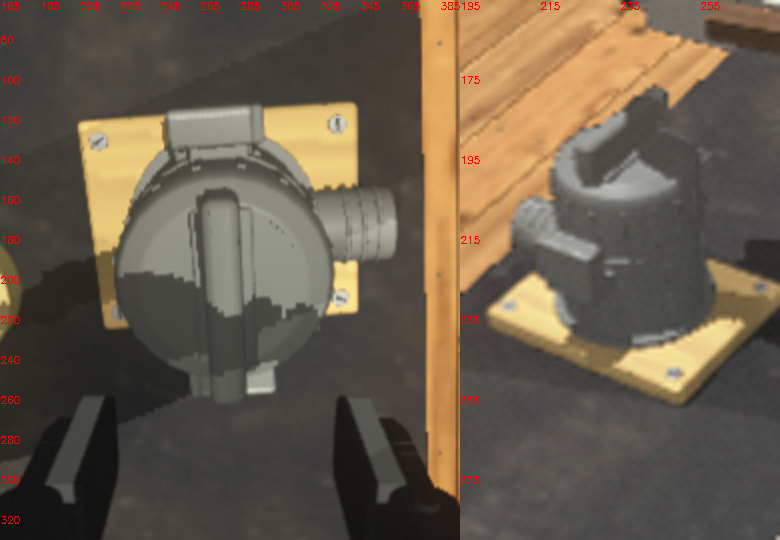

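The bar is within about 3° of the housing's y axis, at the stop. The ears are under the hooks, the cover is down, and the gripper is clear, so I'm handing in.

```bash
python3 -c "
from bench import r
print(r.job_done())"
```

```text
the job is handed in; nothing more can be done
None
```

The job was handed in at about 26.6 s: the filter is pressed home, the cover is down and turned clockwise to the stop with its ears under the hooks, and the gripper is clear; no verdict came back.

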